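# Wind the spring drive and index the sample carousel

## Robot

A 6-joint arm with a two-finger parallel gripper is mounted at the origin on a cart in front of the work surface, level with it; the furniture and walls round the work are solid. World frame = base frame: x ahead of the robot, y to its left, z up, the work surface at z = 0. Lengths are in m, angles in rad, forces in N, time in s.
With the tool pointing down it reaches from about 0.25 to 0.725 m from the base axis. Payload 9.7 kg.
Tool frame: the origin (TCP) lies at the very end of the fingers, on their centre line; the grasp point (between the pads) lies 19 mm behind it; z points along the fingers, y is the line along which they close (so a half turn about z gives the same grasp; the last joint's range is limited). The gripper opens to 85 mm and grips with 20 to 120 N. Pads are 22 mm wide; open, the fingers measure 114 mm over their backs; the gripper's body (76 mm by 85 mm) begins 54 mm behind the grasp point. The pads swing forward as they close: fully open they stand 13 mm farther back than shut.
Start: joints at [-1.174, 0.087, 0.176, 1.66, 0, 1.571], TCP at [0.213, -0.507, 0.231] pointing down, gripper open.
Joint ranges: [-3.13, 3.13], [-0.85, 1.81], [-1.15, 1.24], [-2.2, 2.28], [-1.44, 1.52], [-3.14, 3.14]. Speed limits (rad/s): [2.22, 2.22, 2.57, 3.14, 3.14, 3.14].

## Interface

Orientations are given as a rotation vector (axis times angle).
In Python, from cell import manip gives the robot as it stands. The module is installed in compiled form; this text tells all that it offers.
- The arm moves only by the tool servo_tool, never from a script. Its argument "moves" is a list of rows, each an object with "translation": the shift along the tool's x, y, z in units of 250 mm (1.0 is 250 mm), a list of three; "rot": the turn, a rotation vector about the tool's x, y, z in units of 90 degrees (1.0 is 90 degrees), a list of three. In form: [{"translation": [x, y, z], "rot": [ax, ay, az]}, ...]. A call has 1 to 5 rows; each row is the pose to reach, as a shift and turn from the pose commanded when the call began, along the tool's axes at that moment; what a row does not reach only later rows make up. A row lasts 1/8 s, in which the tool goes at most 62.5 mm and 10.7 degrees, less where a joint would pass 70% of its speed; a pose out of reach is approached as far as the arm can. A call with a number of a shift or a turn outside -1 to 1 is refused whole. A call with a gripper value outside its range is refused whole. "fingers" is the opening, from -1 (shut) to 1 (fully open), set as the call begins (left out, the last holds). The fingers move at their own pace and stop on an object; "force" is the grip in N (left out, the last holds). Time passes only in rows, so rows that repeat a pose let the fingers close. It gives the time, the measured TCP pose, the force, the opening and the grip force at its end, in the units of the state.
- manip.sense(): the state, without advancing time (a new reading comes with each control period).
- manip.snapshot(name): name is "side" or "top" or "wrist"; returns (picture, depth): 480x640x3 uint8, red, green, blue; 480x640 float32, m along the optical axis (not along the pixel's ray), 0 where there is no reading.
- manip.camera_info(name): a dict with "intrinsics" (3x3 intrinsics, pixels), "T" (4x4, takes a point from camera to world coordinates); the wrist camera has in their place "hand_eye" (4x4, takes a point from camera to tool coordinates, whose origin is the TCP and whose axes are the flange's). Camera axes: x right, y up, looking along -z (the intrinsics and any distortion apply to the point x, -y, -z); pixel columns grow to the right and rows downward; lengths in m; the calibration is good to about 2 mm. The wrist camera is an equidistant fisheye: a pixel r from the principal point sees the ray r / f radians off the axis. A picture is of the moment at which its call begins: read the wrist's pose just before it. camera_info takes no time and is no camera call.
- manip.hand_in(): hands the job in; it is judged then, once.
The state is a dict: "time": time; "q": joint angles; "joint_velocities": joint speeds; "tau": joint torques, N m; "tcp_pos": TCP position; "tcp_rot": TCP orientation; "wrist_force": force on the tool from outside, world axes, zero at the start; "ft_torque": the same for the moment, N m; "grip_width": finger opening in m; "gripper_force": force on a finger pad.
Only numpy, scipy, OpenCV 4.12 (cv2) and the standard library are available. Lean on these libraries where they do the work, as an engineer would, in place of code of your own. Each camera call takes 0.05 s, during which the arm holds its last target. There are 200 camera calls.

## Task

Get the spring-driven sample carousel ready for its next interval. First wind the spring fully by turning the orange key on the sloping face clockwise, in as many partial turns as it needs, until it comes up against its stop and the green flag is right up; then turn the carousel clockwise by its black knob by one place, so that the blue well clicks home at the red pointer. Let go of everything and leave the jar, the oil bottle and the label roll where they stand.

Things in the scene. Friction and masses are not known exactly. Their poses are not given: they have to be found in the camera images.
- drive_base: The machine, fixed: aluminium plate 124 x 310 x 12 mm; on its left half (y +90 mm) a blue wedge-shaped spring housing 100 mm wide, ridge 108 mm high; on its right half (y -90 mm) a white carousel. Origin: centre of the plate's underside; x away from the robot, y left along the plate, z up.
- face_centre (a point): Fixed point where the key's axis meets the housing's sloping face. z is the face's normal and the key's axis, leaning 28 degrees from vertical to the robot's side (-x of the machine); x runs up the slope. On the face round it are a ratchet wheel of 16 teeth and a brass pawl, reaching 11 mm above the face.
- key_head (a point): Centre of the orange key's head, 46 mm above the face on the key's axis; turns with it. z out of the face along the axis. The head is a cross of four like wings along x and y: 36 mm from end to end both ways, each wing 18 mm wide, 32 mm high along z (16 mm either side). Grip it across a pair of facing wing ends, every quarter turn.
- flag (a joint): Rise of the green flag pin (10 mm thick, on the ridge behind the key), m: 0 with the spring slack, 0.0019 per rad of winding; 0.0116 when the key was wound to its firm end stop and let go, 0.0108 if one tooth short. The key needs 4 to 6 rad, clockwise (negative about its z), at 0.04 to 0.16 N m; let go, it springs back up to one tooth (0.39 rad).
- carousel_knob (a point): Centre of the carousel's black bar knob, on the upright carousel axis; turns with it. z up. The bar is 40 mm long along x, 16 mm thick along y, 34 mm high (17 mm either side): grip it across y. The white disc below is 106 mm across; the rims of its wells lie 32 mm below this point.
- carousel (a joint): Turn of the carousel, rad, growing clockwise seen from above. Six sprung detents 1.047 rad apart (about 0.1 N m) pull it into the nearest place when let go. It starts in the place at 0 and belongs in the next, at 1.047.
- blue_well (a point): Centre of the rim of the one blue well (23 mm across; the other five are grey) on the carousel, 39 mm from its axis.
- pointer (a point): Tip of the red pointer fixed at the robot-side edge of the carousel, 50 mm from its axis; the blue well belongs beside it.
- sample_jar: Bystander: red sample jar with a blue lid, 54 mm across, 67 mm high, standing loose to the right of the machine. Origin: centre of its underside.
- oil_bottle: Bystander: small white squeeze bottle with a red pointed cap, 38 mm across, 118 mm high, standing loose to the left of the machine. Origin: centre of its underside.
- label_roll: Bystander: roll of white labels, 86 mm across, 42 mm high, lying loose to the left of the machine. Origin: centre of its underside.

How it is judged:
By the outcome, as a careful person would: the job done as asked, in the order asked, and still so for the second after the job is handed in, with the robot touching nothing.
It also fails if it takes over 72 s, if anything falls off the work surface, if the arm or the gripper's body presses on something with over 40 N, if the wrist force passes 120 N, or if a joint passes its speed limit or range.

## Working session

There is one attempt and no reset: what is moved stays moved. The work goes in short steps, Python scripts to look and compute and a tool call to move; the robot and the scene stay as the last step left them, time stands still between calls to the robot, and variables do not carry over. Pictures are saved under pics/ and viewed, at most 10 in all, crops included, and the job is handed in when it is done.

Besides the shell and the picture viewer there is one more tool, called after "Request:" as name(argument=value, ...) on one line, values as JSON. servo_tool: Moves the arm, as the interface text tells. Its arguments: {"type":"object","properties":{"moves":{"type":"array","items":{"type":"object","properties":{"translation":{"type":"array","items":{"type":"number"}},"rot":{"type":"array","items":{"type":"number"}}}}},"fingers":{"type":"number"},"force":{"type":"number"}},"required":["moves"]}

```bash
mkdir -p pics
cat > h.py <<'E'
import numpy as np,cv2
from cell import manip
from scipy.spatial.transform import Rotation as R
def snap(n,f):
    p,d=manip.snapshot(n); cv2.imwrite(f'pics/{f}.png',p[:,:,::-1]); np.save(f'pics/{f}.npy',d); return p,d
def world(n,d,u,v):
    c=manip.camera_info(n);K=np.array(c['intrinsics']);z=d[v,u] if not np.isscalar(d) else d
    P=np.array([(u-K[0,2])/K[0,0]*z,-(v-K[1,2])/K[1,1]*z,-z,np.ones_like(z)]);return (np.array(c['T'])@P)[:3]
E
python3 - <<'E'
from h import *
snap('top','top0');snap('side','side0')
for n in('top','side'):print(manip.camera_info(n))
s=manip.sense();print(s)
a=cv2.imread('pics/top0.png');b=cv2.imread('pics/side0.png')
E
```

```text
{'intrinsics': array([[544.6325944 ,   0.        , 316.73225614],
       [  0.        , 544.6325944 , 239.60842857],
       [  0.        ,   0.        ,   1.        ]]), 'T': array([[ 0.00503946,  0.9866738 , -0.16263275,  0.27247535],
       [-0.9999598 ,  0.00376615, -0.00813673,  0.04725612],
       [-0.0074158 ,  0.16266722,  0.98665312,  1.20702688],
       [ 0.        ,  0.        ,  0.        ,  1.        ]])}
{'intrinsics': array([[560.45744174,   0.        , 323.50806963],
       [  0.        , 560.45744174, 243.18873801],
       [  0.        ,   0.        ,   1.        ]]), 'T': array([[-0.99698848,  0.01293419, -0.07646356,  0.38640938],
       [-0.07615457, -0.34948202,  0.93384303,  1.05261266],
       [-0.01464413,  0.93685379,  0.34941455,  0.47386356],
       [ 0.        ,  0.        ,  0.        ,  1.        ]])}
{'time': 0.1, 'q': array([-1.17398262e+00,  8.74193079e-02,  1.75203212e-01,  1.65979459e+00,
       -1.68150116e-05,  1.57079079e+00]), 'joint_velocities': array([ 0.00058382, -0.00260507,  0.00198808, -0.00089207, -0.00103338,
        0.00016325]), 'tau': array([-6.98535969e-04, -5.21560872e+01,  4.65652442e+01,  1.60572695e-02,
       -6.98284310e-06, -1.70426009e-06]), 'tcp_pos': array([ 0.21248092, -0.50707544,  0.23064092]), 'tcp_rot': array([-3.07879472e+00, -6.19006604e-01,  4.01722271e-04]), 'wrist_force': array([ 0.50574066, -0.45464366,  0.51688909]), 'ft_torque': array([ 0.0559911 ,  0.02454619, -0.04062538]), 'gripper_force': 0.0, 'grip_width': 0.08557020703632232}
```

View pics/top0.png

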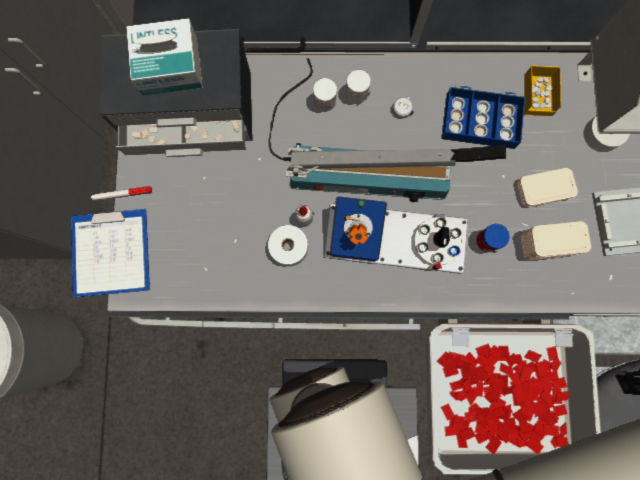

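View pics/side0.png

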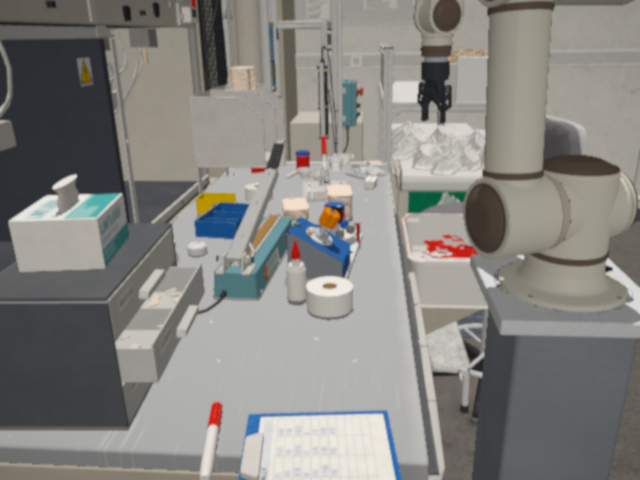

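The top view shows the machine: blue housing near (358,228), orange key (358,234), carousel (440,240) with its black knob and the blue well at (454,251). The bottle is at (304,213), the roll at (288,245) and the jar at (493,238).

Run:
```python
from h import *
a=cv2.imread('pics/top0.png')[185:285,320:480];cv2.imwrite('pics/c0.png',cv2.resize(a,None,fx=5,fy=5,interpolation=cv2.INTER_CUBIC))
d=np.load('pics/top0.npy');p=cv2.imread('pics/top0.png').astype(int)
v,u=np.mgrid[190:280,325:475];v=v.ravel();u=u.ravel();B,G,Rr=p[v,u].T
W=world('top',d,u,v)
o=(Rr>180)&(G<140)&(G>50)&(B<90)
for nm,m in dict(orange=o,black=(Rr<50)&(B<50)&(G<50)&(u>420)&(W[2]>.06),blue=(B>100)&(Rr<60)&(u>440),housing=(B>90)&(Rr<70)&(u<400)).items():
    X=W[:,m];print(nm,m.sum(),X.mean(1).round(4),X.min(1).round(4),X.max(1).round(4))
X=W[:,o];t=X[:,X[2]>np.percentile(X[2],40)];print(t.mean(1))
```

```text
orange 157 [ 0.4581 -0.0261  0.1453] [ 0.2725 -0.0423  0.1001] [0.5027 0.0473 1.207 ]
black 208 [ 0.4627 -0.2009  0.0955] [ 0.2725 -0.2227  0.0604] [0.4835 0.0473 1.207 ]
blue 18 [ 0.4464 -0.2385  0.0456] [ 0.4308 -0.2487  0.0307] [ 0.5719 -0.225   0.058 ]
housing 1782 [ 0.4845 -0.0309  0.0871] [ 0.2725 -0.0843  0.0307] [0.5443 0.0473 1.207 ]
[ 0.46155066 -0.02620816  0.15381509]
```

View pics/c0.png

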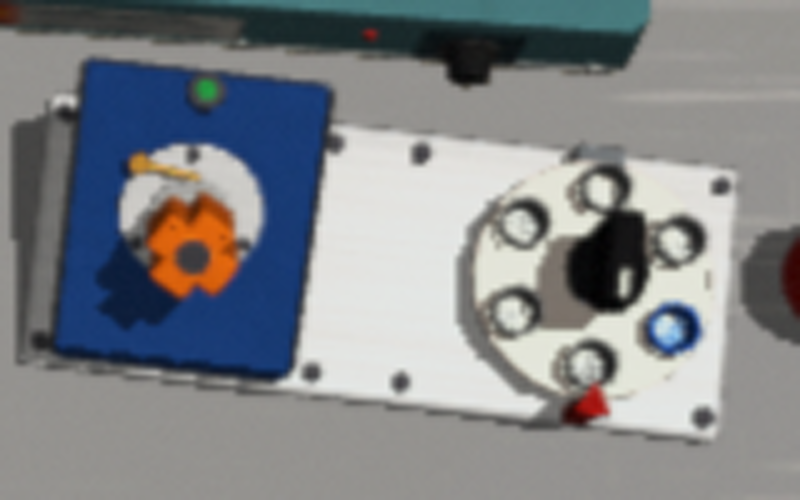

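```bash
cat >> h.py <<'E'
def ray(n,u,v,z):
    a=world(n,1.0,u,v);c=np.array(manip.camera_info(n)['T'])[:3,3];t=(z-c[2])/(a[2]-c[2]);return c+t*(a-c)
E
python3 - <<'E'
from h import *
f=lambda x,y,z:ray('top',320+(x-2)/5,185+(y-2)/5,z)
C=np.array([f(52,98,.012),f(18,362,.012),f(716,440,.012),f(737,172,.012)]);print(C.round(4));print([np.linalg.norm(C[i]-C[i-1]).round(4) for i in range(4)])
yl=(C[0]+C[1]-C[2]-C[3])[:2];yaw=np.arctan2(-yl[0],yl[1]);print('yaw',yaw)
r=(C[2]+C[3])/2;ey=np.array([-np.sin(yaw),np.cos(yaw),0]);ex=np.array([ey[1],-ey[0],0]);O=r+.155*ey;print('O',O)
print('car axis',O-.09*ey)
d=np.load('pics/top0.npy')
def D(x,y):
    u=int(320+x/5);v=int(185+y/5);return np.median([world('top',d,u+i,v+j) for i in(-1,0,1) for j in(-1,0,1)],0).round(4)
print('cap',D(193,257),'knobtop',D(625,235),D(600,285),'disc',D(530,265),D(640,385),D(550,345),'flag',D(205,88),'ridge',D(270,100),D(130,80),'low',D(100,330),D(260,340),'pointer',D(590,405))
zr=D(640,385)[2]
w=np.array([f(525,222,zr),f(605,188,zr),f(679,240,zr),f(672,328,zr),f(590,366,zr),f(515,312,zr)])
c=w.mean(0);print('wells c',c,np.linalg.norm(w-c,axis=1).round(4))
for q in w: print(((q-c)@ex).round(4),((q-c)@ey).round(4))
# slope plane fit
P=np.array([world('top',d,u,v) for u in range(338,378) for v in range(204,258)]);P=P[(P[:,2]>.02)&(P[:,2]<.2)]
best=None;rng=np.random.default_rng(0)
for _ in range(500):
    a,b,e=P[rng.choice(len(P),3)];n=np.cross(b-a,e-a);l=np.linalg.norm(n)
    if l<1e-6: continue
    n/=l;k=abs((P-a)@n)<.0015
    if best is None or k.sum()>best.sum():best=k
Q=P[best];m=Q.mean(0);n=np.linalg.svd(Q-m)[2][2];n*=np.sign(n[2]);print('slope n',n,'tilt',np.degrees(np.arccos(n[2])),'yaw from n',np.arctan2(-n[1],-n[0]),best.sum(),m)
cap=np.array(D(193,257));h=(cap-m)@n;print('cap h',h)
nn=np.array([-np.sin(np.radians(28))*np.cos(yaw),-np.sin(np.radians(28))*np.sin(yaw),np.cos(np.radians(28))]);fc=cap-nn*h;print('face c',fc,'local',(fc-O)@ex,(fc-O)@ey)
E
```

```text
[[ 0.5502  0.0277  0.012 ]
 [ 0.4305  0.0426  0.012 ]
 [ 0.3972 -0.2642  0.012 ]
 [ 0.5174 -0.2782  0.012 ]]
[np.float64(0.3077), np.float64(0.1206), np.float64(0.3087), np.float64(0.121)]
yaw -0.10755229013923003
O [ 0.47392961 -0.1171372   0.012     ]
car axis [ 0.46426855 -0.20661717  0.012     ]
cap [ 0.456  -0.0259  0.1404] knobtop [ 0.4724 -0.2086  0.0973] [ 0.4516 -0.1988  0.0929] disc [ 0.4706 -0.1816  0.0325] [ 0.4183 -0.2284  0.0323] [ 0.4355 -0.1896  0.0329] flag [ 0.5313 -0.0345  0.1125] ridge [ 0.5263 -0.0616  0.1089] [ 0.5353 -0.0039  0.1077] low [0.4379 0.007  0.0551] [ 0.4334 -0.0608  0.0591] pointer [ 0.4063 -0.2005  0.0575]
wells c [ 0.46681199 -0.21017349  0.0323    ] [0.0391 0.0393 0.0394 0.039  0.04   0.0399]
0.0203 0.0334
0.0393 -0.0002
0.0198 -0.0341
-0.0194 -0.0338
-0.04 0.0003
-0.02 0.0345
slope n [-0.46952258  0.04967332  0.88152204] tilt 28.173485133820623 yaw from n -0.1054032979795388 783 [ 0.47795299 -0.03010529  0.08091508]
cap h 0.06295357905744497
face c [ 0.48538414 -0.02907257  0.08481529] local 0.0019350436270282663 0.08878536151788613
```

```bash
cat >> h.py <<'E'
yaw=-.1065;t28=np.radians(28)
ex=np.array([np.cos(yaw),np.sin(yaw),0]);ey=np.array([-np.sin(yaw),np.cos(yaw),0])
n=np.array([-np.sin(t28)*ex[0],-np.sin(t28)*ex[1],np.cos(t28)]);sx=np.cross(ey,n)  # up slope
head=np.array([.4639,-.0264,.1254]);knob=np.array([.4643,-.2067,.080])
def keypose(phi,h):  # tool x at angle phi (about n, from slope x); TCP height above head
    x=np.cos(phi)*sx+np.sin(phi)*ey;return np.column_stack([x,np.cross(-n,x),-n]),head+h*n
def knobpose(phi,h):
    x=np.cos(phi)*ex+np.sin(phi)*ey;z=np.array([0,0,-1.]);return np.column_stack([x,np.cross(z,x),z]),knob+[0,0,h]
def go(Rt,p,R0=None,p0=None):
    s=manip.sense()
    if R0 is None:R0=R.from_rotvec(s['tcp_rot']).as_matrix();p0=s['tcp_pos']
    print('trans',(R0.T@(p-p0)/.25).round(4),'rot',(R.from_matrix(R0.T@Rt).as_rotvec()/(np.pi/2)).round(4),'q',s['q'].round(3),'t',s['time'])
E
python3 - <<'E'
from h import *
print(n,sx);go(*keypose(np.pi/2,.09));print(keypose(np.pi/2,.09)[1])
p=cv2.imread('pics/top0.png').astype(int);d=np.load('pics/top0.npy')
v,u=np.mgrid[222:252,428:455];v=v.ravel();u=u.ravel();m=(p[v,u].max(1)<60);W=world('top',d,u[m],v[m]);W=W[:,(W[2]>.088)&(W[2]<.11)]
print(W.shape,np.median(W,1));c,(w,h),a=cv2.minAreaRect((W[:2].T*1000).astype(np.float32));print(c,w,h,a,cv2.boxPoints((c,(w,h),a)))
E
```

```text
[-0.46681165  0.04990426  0.88294759] [ 0.87794502 -0.09385626  0.46947156]
trans [ 1.5226 -1.466   0.1049] rot [-0.2815  0.1655 -0.6656] q [-1.174  0.087  0.175  1.66  -0.     1.571] t 0.1
[ 0.42188695 -0.02190862  0.20486528]
(3, 122) [ 0.46699548 -0.20560919  0.09554295]
(464.4249572753906, -207.47805786132812) 16.580631256103516 37.94411849975586 82.94244384765625 [[ 444.57803 -213.37454]
 [ 482.23465 -218.03659]
 [ 484.27188 -201.58157]
 [ 446.61526 -196.91953]]
```

Request:
servo_tool(moves=[{"translation": [0.15, -0.15, 0], "rot": [-0.02, 0.01, -0.07]}, {"translation": [0.32, -0.31, 0], "rot": [-0.06, 0.03, -0.14]}, {"translation": [0.49, -0.47, 0.01], "rot": [-0.09, 0.05, -0.21]}, {"translation": [0.66, -0.63, 0.02], "rot": [-0.12, 0.07, -0.28]}, {"translation": [0.8, -0.77, 0.03], "rot": [-0.15, 0.09, -0.35]}], fingers=1, force=60)

```text
time: 0.72
tcp_pos: [0.323, -0.2505, 0.2235]
tcp_rot: [2.601, 1.344, 0.271]
wrist_force: [0.3, 0.6, 0.9]
grip_width: 0.0856
gripper_force: 0.0
```

Run:
```python
from h import *
go(*keypose(np.pi/2,.09))
```

```text
trans [ 0.9691 -0.2278  0.0866] rot [-0.1286  0.0766 -0.3132] q [-0.729 -0.518 -0.369  1.464  0.099  1.472] t 0.725
```

Request:
servo_tool(moves=[{"translation": [0.22, -0.05, 0.02], "rot": [-0.03, 0.02, -0.08]}, {"translation": [0.46, -0.1, 0.04], "rot": [-0.06, 0.04, -0.16]}, {"translation": [0.7, -0.16, 0.06], "rot": [-0.1, 0.06, -0.24]}, {"translation": [0.95, -0.22, 0.08], "rot": [-0.13, 0.075, -0.31]}, {"translation": [0.95, -0.22, 0.08], "rot": [-0.13, 0.075, -0.31]}])

```text
time: 1.35
tcp_pos: [0.4208, -0.0242, 0.206]
tcp_rot: [2.038, 1.834, 0.457]
wrist_force: [-1.0, -0.7, -0.1]
grip_width: 0.0853
gripper_force: 0.0
```

Run:
```python
from h import *
go(*keypose(np.pi/2,.09))
c=manip.camera_info('wrist');print(c)
s=manip.sense();p,d=snap('wrist','w0');print(s['tcp_pos'],s['tcp_rot'])
```

```text
trans [0.0095 0.001  0.0056] rot [-0.0001 -0.0003  0.0008] q [-0.035 -0.75  -0.591  1.242 -0.033  1.633] t 1.35
{'intrinsics': array([[371.64829954,   0.        , 319.41921113],
       [  0.        , 371.64829954, 236.72134879],
       [  0.        ,   0.        ,   1.        ]]), 'hand_eye': array([[-5.80165750e-04,  9.58100215e-01,  2.86432613e-01,
         7.32681179e-02],
       [ 9.99999810e-01,  6.16008833e-04, -3.50258866e-05,
         5.66892965e-04],
       [-2.10003329e-04,  2.86432538e-01, -9.58100390e-01,
        -1.42294405e-01],
       [ 0.00000000e+00,  0.00000000e+00,  0.00000000e+00,
         1.00000000e+00]])}
[ 0.42076934 -0.02417255  0.20599391] [2.03816516 1.83445482 0.45692909]
```

View pics/w0.png

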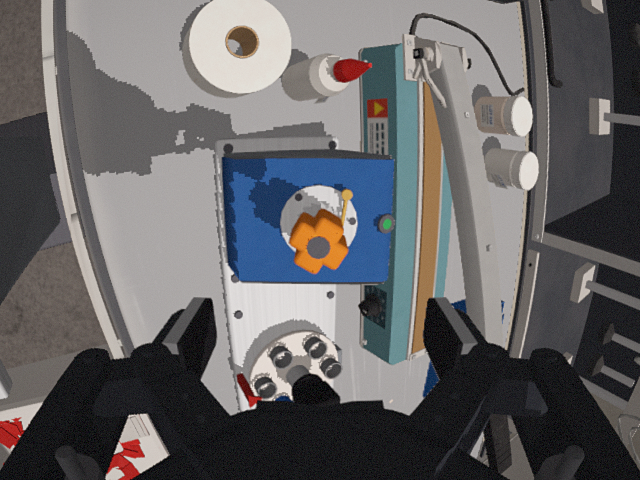

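The wrist picture shows the orange cross key, cap at (318,247), with wings turned roughly 25–30° from the image axes, and the flag at (388,223). Next I'll fit the cross.

```bash
cat >> h.py <<'E'
def wproj(P,s):  # world pts (N,3)->wrist pixels
    c=manip.camera_info('wrist');K=c['intrinsics'];T=np.eye(4);T[:3,:3]=R.from_rotvec(s['tcp_rot']).as_matrix();T[:3,3]=s['tcp_pos']
    q=np.c_[P,np.ones(len(P))]@np.linalg.inv(T@c['hand_eye']).T;x,y,z=q[:,0],-q[:,1],-q[:,2]
    r=np.hypot(x,y);th=np.arctan2(r,z);return np.c_[K[0,2]+K[0,0]*th*x/r,K[1,2]+K[0,0]*th*y/r]
def fitkey(img,s,f=None):
    from scipy.optimize import minimize
    hsv=cv2.cvtColor(img,cv2.COLOR_RGB2HSV);m=((hsv[:,:,0]>5)&(hsv[:,:,0]<18)&(hsv[:,:,1]>170)&(hsv[:,:,2]>70)).astype(np.uint8)
    k,l,st,ce=cv2.connectedComponentsWithStats(m);i=1+st[1:,4].argmax();m=(l==i).astype(np.uint8)
    m=cv2.morphologyEx(m,cv2.MORPH_CLOSE,np.ones((15,15)));b=.018;a=.009
    base=np.array([[a,a],[a,b],[-a,b],[-a,a],[-b,a],[-b,-a],[-a,-a],[-a,-b],[a,-b],[a,-a],[b,-a],[b,a]])
    def ren(v):
        o=np.zeros_like(m);c,sn=np.cos(v[0]),np.sin(v[0]);xy=base@np.array([[c,sn],[-sn,c]])+v[1:3]
        for h in np.linspace(-.016,.016,9):
            P=head+xy[:,:1]*sx+xy[:,1:]*ey+h*n;cv2.fillPoly(o,[np.round(wproj(P,s)*16).astype(np.int32)],1,shift=4)
        return o
    def cost(v):
        o=ren(v);return 1-(o&m).sum()/(o|m).sum()
    best=min((minimize(cost,[t,0,0],method='Nelder-Mead',options=dict(initial_simplex=[[t,0,0],[t+.1,0,0],[t,.003,0],[t,0,.003]])) for t in np.linspace(-.7,.7,5)),key=lambda r:r.fun)
    print('phi',best.x[0],'deg',np.degrees(best.x[0]),'off mm',best.x[1:]*1000,'cost',best.fun);return best.x
E
python3 - <<'E'
from h import *
img=cv2.imread('pics/w0.png')[:,:,::-1].copy();s=manip.sense();fitkey(img,s)
E
```

```text
Traceback (most recent call last):
  File "h.py", line 40, in fitkey
    best=min((minimize(cost,[t,0,0],method='Nelder-Mead',options=dict(initial_simplex=[[t,0,0],[t+.1,0,0],[t,.003,0],[t,0,.003]])) for t in np.linspace(-.7,.7,5)),key=lambda r:r.fun)
  File "h.py", line 40, in <genexpr>
    best=min((minimize(cost,[t,0,0],method='Nelder-Mead',options=dict(initial_simplex=[[t,0,0],[t+.1,0,0],[t,.003,0],[t,0,.003]])) for t in np.linspace(-.7,.7,5)),key=lambda r:r.fun)
              ~~~~~~~~^^^^^^^^^^^^^^^^^^^^^^^^^^^^^^^^^^^^^^^^^^^^^^^^^^^^^^^^^^^^^^^^^^^^^^^^^^^^^^^^^^^^^^^^^^^^^^^^^^^^^^^^^^^^
  File "h.py", line 39, in cost
    o=ren(v);return 1-(o&m).sum()/(o|m).sum()
  File "h.py", line 36, in ren
    P=head+xy[:,:1]*sx+xy[:,1:]*ey+h*n;cv2.fillPoly(o,[np.round(wproj(P,s)*16).astype(np.int32)],1,shift=4)
                                                                ~~~~~^^^^^
  File "h.py", line 24, in wproj
    c=manip.camera_info('wrist');K=c['intrinsics'];T=np.eye(4);T[:3,:3]=R.from_rotvec(s['tcp_rot']).as_matrix();T[:3,3]=s['tcp_pos']
ValueError: time passes only in moves, steps and waits
```

```bash
sed -i "s/^def wproj/WC=manip.camera_info('wrist')\ndef wproj/; s/c=manip.camera_info('wrist');K=c\['intrinsics'\];T=np.eye/c=WC;K=c['intrinsics'];T=np.eye/" h.py
python3 - <<'E'
from h import *
img=cv2.imread('pics/w0.png')[:,:,::-1].copy();s=manip.sense();fitkey(img,s);go(*keypose(np.pi/2,.09))
E
```

```text
phi -0.5474827200673509 deg -31.36844921620151 off mm [ 0.28520701 -3.16040469] cost 0.2589118198874296
trans [0.0181 0.0001 0.0067] rot [-0.0005  0.0012 -0.0018] q [-0.04  -0.749 -0.59   1.243 -0.033  1.632] t 1.4
```

```bash
sed -i "s/);return best.x/);fitkey.o=ren(best.x);fitkey.m=m;return best.x/" h.py
python3 - <<'E'
from h import *
img=cv2.imread('pics/w0.png')[:,:,::-1].copy();s=dict(tcp_pos=np.array([ 0.42076934,-0.02417255,0.20599391]),tcp_rot=np.array([2.03816516,1.83445482,0.45692909]))
fitkey(img,s)
a=img[190:300,250:400].copy();o=fitkey.o[190:300,250:400];m=fitkey.m[190:300,250:400]
A=cv2.resize(a,None,fx=5,fy=5,interpolation=cv2.INTER_CUBIC)
for k,c in((o,(0,255,0)),(m,(255,255,255))):
    cs,_=cv2.findContours(cv2.resize(k,None,fx=5,fy=5,interpolation=0),0,1);cv2.drawContours(A,cs,-1,c,1)
cv2.imwrite('pics/ov.png',A[:,:,::-1])
E
```

```text
phi -0.5833767361111112 deg -33.425024845283836 off mm [ 0.15494792 -0.21484375] cost 0.2607745159275453
```

View pics/ov.png

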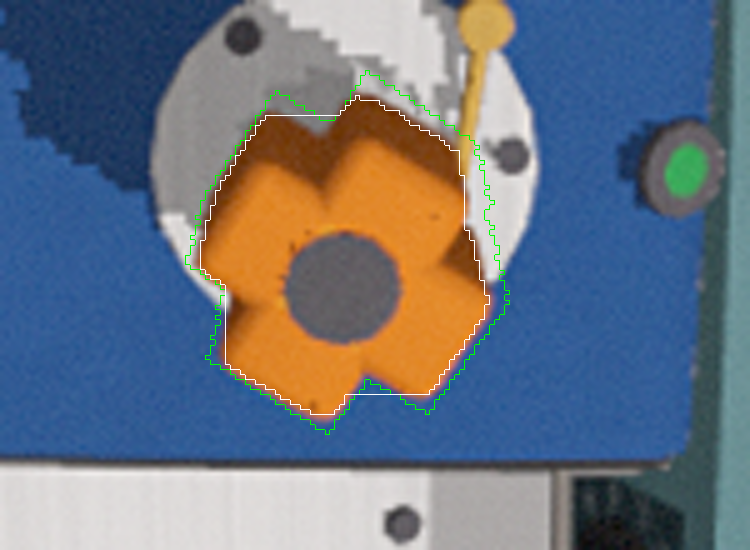

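Request:
servo_tool(moves=[{"translation": [0.018, 0, 0.006], "rot": [0, 0, -0.115]}, {"translation": [0.018, 0, 0.006], "rot": [0, 0, -0.23]}, {"translation": [0.018, 0, 0.006], "rot": [0, 0, -0.345]}, {"translation": [0.018, 0, 0.006], "rot": [0, 0, -0.46]}, {"translation": [0.018, 0, 0.006], "rot": [0, 0, -0.575]}])

```text
time: 2.02
tcp_pos: [0.4217, -0.0267, 0.2055]
tcp_rot: [1.016, 2.465, 0.177]
wrist_force: [-0.9, -0.5, -0.4]
grip_width: 0.0854
gripper_force: 0.0
```

Run:
```python
from h import *
go(*keypose(.988+1.5*np.pi,.09))
```

```text
trans [0.0138 0.0135 0.0016] rot [0.0031 0.0061 1.942 ] q [-0.036 -0.746 -0.59   1.241 -0.04   0.736] t 2.025
```

Request:
servo_tool(moves=[{"translation": [0, 0, 0], "rot": [0, 0, -0.115]}, {"translation": [0, 0, 0], "rot": [0, 0, -0.23]}, {"translation": [0, 0, 0], "rot": [0, 0, -0.345]}, {"translation": [0, 0, 0], "rot": [0, 0, -0.46]}, {"translation": [0, 0, 0], "rot": [0, 0, -0.575]}])

```text
time: 2.65
tcp_pos: [0.4217, -0.0267, 0.2056]
tcp_rot: [-0.161, 2.655, -0.12]
wrist_force: [0.1, -0.4, 0.1]
grip_width: 0.0855
gripper_force: 0.0
```

Request:
servo_tool(moves=[{"translation": [0, 0, 0], "rot": [0, 0, -0.115]}, {"translation": [0, 0, 0], "rot": [0, 0, -0.23]}, {"translation": [0, 0, 0], "rot": [0, 0, -0.345]}, {"translation": [0, 0, 0], "rot": [0, 0, -0.46]}, {"translation": [0, 0, 0], "rot": [0, 0, -0.575]}])

```text
time: 3.28
tcp_pos: [0.4217, -0.0267, 0.2055]
tcp_rot: [-1.333, 2.372, -0.401]
wrist_force: [-0.3, 0.5, 0.5]
grip_width: 0.085
gripper_force: 0.0
```

Request:
servo_tool(moves=[{"translation": [0, 0, 0], "rot": [0, 0, -0.115]}, {"translation": [0, 0, 0], "rot": [0, 0, -0.23]}, {"translation": [0, 0, 0], "rot": [0, 0, -0.345]}, {"translation": [0, 0, 0], "rot": [0, 0, -0.46]}, {"translation": [0, 0, 0], "rot": [0, 0, -0.575]}])

```text
time: 3.9
tcp_pos: [0.4217, -0.0267, 0.2055]
tcp_rot: [-2.339, 1.624, -0.627]
wrist_force: [-0.2, 0.2, 0.0]
grip_width: 0.0855
gripper_force: 0.0
```

Run:
```python
from h import *
go(*keypose(.988+1.5*np.pi,.09));print(manip.sense()['tcp_pos'])
```

```text
trans [-0.0183 -0.0064  0.0016] rot [ 0.0035 -0.0029 -0.333 ] q [-0.036 -0.746 -0.59   1.241 -0.04  -1.974] t 3.9
[ 0.42170449 -0.02672149  0.20553948]
```

Request:
servo_tool(moves=[{"translation": [-0.018, -0.006, 0], "rot": [0, 0, -0.11]}, {"translation": [-0.018, -0.006, 0], "rot": [0, 0, -0.22]}, {"translation": [-0.018, -0.006, 0], "rot": [0.003, -0.003, -0.333]}, {"translation": [-0.018, -0.006, 0], "rot": [0.003, -0.003, -0.333]}])

```text
time: 4.4
tcp_pos: [0.4217, -0.0217, 0.2052]
tcp_rot: [-2.765, 1.003, -0.712]
wrist_force: [-0.2, 0.2, -0.0]
grip_width: 0.0858
gripper_force: 0.0
```

Run:
```python
from h import *
go(*keypose(.988+1.5*np.pi,.09));go(*keypose(.988+1.5*np.pi,-.022))
s=manip.sense();print(s['tcp_pos']);im,d=snap('wrist','w1');fitkey(im,s)
```

```text
trans [0.0005 0.0007 0.0016] rot [ 0.0002  0.0001 -0.0042] q [-0.026 -0.747 -0.591  1.24  -0.038 -2.481] t 4.4
trans [0.0006 0.0006 0.4496] rot [ 0.0002  0.0001 -0.0042] q [-0.026 -0.747 -0.591  1.24  -0.038 -2.481] t 4.4
[ 0.42171714 -0.02168042  0.20522965]
phi -0.5493617778971173 deg -31.476111299308133 off mm [ 0.00358954 -0.87544958] cost 0.2697409981048642
```

Request:
servo_tool(moves=[{"translation": [0, 0, 0.15], "rot": [0, 0, -0.008]}, {"translation": [0, 0, 0.3], "rot": [0, 0, -0.008]}, {"translation": [0, 0, 0.4], "rot": [0, 0, -0.008]}, {"translation": [0, 0, 0.452], "rot": [0, 0, -0.008]}, {"translation": [0, 0, 0.452], "rot": [0, 0, -0.008]}])

```text
time: 5.08
tcp_pos: [0.4744, -0.0258, 0.1049]
tcp_rot: [-2.775, 0.983, -0.712]
wrist_force: [-0.5, 0.2, 0.1]
grip_width: 0.0857
gripper_force: 0.0
```

Request:
servo_tool(moves=[{"translation": [0, 0, 0]}, {"translation": [0, 0, 0]}, {"translation": [0, 0, 0]}, {"translation": [0, 0, 0]}], fingers=-1, force=60)

```text
invalid input at $.moves[0]: expected keys translation, rot
```

Run:
```python
from h import *
go(*keypose(.988+1.5*np.pi,-.022));s=manip.sense();print(s['wrist_force'],s['ft_torque'],s['grip_width'],s['gripper_force'])
```

```text
trans [ 0.0053  0.0049 -0.0038] rot [-0.0003  0.0011  0.0052] q [-0.035 -0.624 -0.725  0.983 -0.032 -2.504] t 5.075
[-0.45853288  0.21278231  0.12613396] [0.0701109  0.43980868 0.02634394] 0.08565494095757036 0.0
```

Request:
servo_tool(moves=[{"translation": [0.006, 0.005, -0.003], "rot": [0, 0, 0]}, {"translation": [0.006, 0.005, -0.003], "rot": [0, 0, 0]}])

```text
time: 5.32
tcp_pos: [0.475, -0.0274, 0.1078]
tcp_rot: [-2.774, 0.979, -0.716]
wrist_force: [0.5, -0.4, 0.4]
grip_width: 0.0854
gripper_force: 0.0
```

Request:
servo_tool(moves=[{"translation": [0, 0, 0], "rot": [0, 0, 0]}, {"translation": [0, 0, 0], "rot": [0, 0, 0]}, {"translation": [0, 0, 0], "rot": [0, 0, 0]}, {"translation": [0, 0, 0], "rot": [0, 0, 0]}, {"translation": [0, 0, 0], "rot": [0, 0, 0]}], fingers=-1, force=60)

```text
time: 5.95
tcp_pos: [0.4733, -0.0288, 0.1061]
tcp_rot: [-2.779, 0.983, -0.713]
wrist_force: [-17.2, -10.8, 8.5]
grip_width: 0.0351
gripper_force: 59.5
```

```bash
cat > st.py <<'E'
from h import *
go(*keypose(.988+1.5*np.pi,-.022));s=manip.sense();z=R.from_rotvec(s['tcp_rot']).as_matrix()[:,2]
print(s['tcp_pos'],'F',s['wrist_force'].round(2),'M',s['ft_torque'].round(3),'Mz',(s['ft_torque']@z).round(3),s['grip_width'],s['gripper_force'],'tau6',s['tau'][5])
E
python3 st.py
```

```text
trans [-0.0011 -0.0058  0.0018] rot [0.0021 0.0002 0.0061] q [-0.041 -0.626 -0.724  0.987 -0.033 -2.51 ] t 5.95
[ 0.47332667 -0.02876777  0.10610595] F [-17.2  -10.83   8.51] M [-1.631  2.28  -0.988] Mz -0.004 0.03505551322317415 59.52001690864563 tau6 0.04311035620048642
```

Request:
servo_tool(moves=[{"translation": [0, 0.01, -0.006], "rot": [0, 0, 0]}, {"translation": [0, 0.01, -0.006], "rot": [0, 0, 0]}])

```text
time: 6.2
tcp_pos: [0.4728, -0.029, 0.1062]
tcp_rot: [-2.775, 0.979, -0.713]
wrist_force: [11.4, -0.5, -10.0]
grip_width: 0.0354
gripper_force: 64.2
```

```bash
sed -i "s/^print(s\[/T=R.from_rotvec(s['tcp_rot']).as_matrix();print('Ftool',(T.T@s['wrist_force']).round(1));print(s[/" st.py; python3 st.py
```

```text
trans [-0.0003 -0.0076  0.0031] rot [-0.0013  0.0007  0.0067] q [-0.045 -0.63  -0.727  0.986 -0.026 -2.515] t 6.2
Ftool [ 4.1 -3.5 14.2]
[ 0.47278709 -0.0290089   0.106197  ] F [ 11.41  -0.47 -10.04] M [ 0.088 -0.828  0.15 ] Mz -0.052 0.03537478027376562 64.22916054725647 tau6 0.010580883244983852
```

Request:
servo_tool(moves=[{"translation": [0, -0.001, 0.003], "rot": [0, 0, 0.1]}, {"translation": [0, -0.001, 0.003], "rot": [0, 0, 0.2]}, {"translation": [0, -0.001, 0.003], "rot": [0, 0, 0.3]}, {"translation": [0, -0.001, 0.003], "rot": [0, 0, 0.4]}, {"translation": [0, -0.001, 0.003], "rot": [0, 0, 0.5]}])

```text
time: 6.82
tcp_pos: [0.4729, -0.0292, 0.1061]
tcp_rot: [-2.078, 1.876, -0.564]
wrist_force: [0.2, -2.4, -1.2]
grip_width: 0.0352
gripper_force: 66.0
```

```bash
python3 st.py
```

```text
trans [-0.0063 -0.005   0.0027] rot [-3.000e-04  7.000e-04 -4.965e-01] q [-0.045 -0.629 -0.726  0.986 -0.028 -1.724] t 6.825
Ftool [2.2 0.6 1.3]
[ 0.47288748 -0.02916999  0.10614282] F [ 0.24 -2.35 -1.25] M [-0.322  0.254 -0.097] Mz -0.077 0.03518242737754746 65.9613561630249 tau6 -1.9873029738664627
```

Request:
servo_tool(moves=[{"translation": [0, 0, 0], "rot": [0, 0, 0.11]}, {"translation": [0, 0, 0], "rot": [0, 0, 0.22]}, {"translation": [0, 0, 0], "rot": [0, 0, 0.33]}, {"translation": [0, 0, 0], "rot": [0, 0, 0.44]}, {"translation": [0, 0, 0], "rot": [0, 0, 0.55]}])

```text
time: 7.45
tcp_pos: [0.4727, -0.0293, 0.1061]
tcp_rot: [-1.06, 2.479, -0.327]
wrist_force: [-1.2, -2.4, -1.3]
grip_width: 0.0352
gripper_force: 66.1
```

Request:
servo_tool(moves=[{"translation": [0, 0, 0], "rot": [0, 0, 0.11]}, {"translation": [0, 0, 0], "rot": [0, 0, 0.22]}, {"translation": [0, 0, 0], "rot": [0, 0, 0.33]}, {"translation": [0, 0, 0], "rot": [0, 0, 0.44]}, {"translation": [0, 0, 0], "rot": [0, 0, 0.55]}])

```text
time: 8.07
tcp_pos: [0.4725, -0.0292, 0.1059]
tcp_rot: [0.074, 2.654, -0.051]
wrist_force: [-2.2, -0.2, -0.6]
grip_width: 0.035
gripper_force: 66.3
```

Request:
servo_tool(moves=[{"translation": [0, 0, 0], "rot": [0, 0, 0.11]}, {"translation": [0, 0, 0], "rot": [0, 0, 0.22]}, {"translation": [0, 0, 0], "rot": [0, 0, 0.33]}, {"translation": [0, 0, 0], "rot": [0, 0, 0.44]}, {"translation": [0, 0, 0], "rot": [0, 0, 0.55]}])

```text
time: 8.7
tcp_pos: [0.4725, -0.0289, 0.1059]
tcp_rot: [1.187, 2.398, 0.232]
wrist_force: [-2.9, 0.4, -0.8]
grip_width: 0.0356
gripper_force: 66.2
```

```bash
python3 st.py
```

```text
trans [0.0009 0.0084 0.0026] rot [-1.8000e-03 -3.0000e-04  1.8533e+00] q [-0.045 -0.629 -0.726  0.987 -0.027  0.868] t 8.7
Ftool [ 2.1 -2.1 -0.7]
[ 0.47249599 -0.0289404   0.10590507] F [-2.91  0.43 -0.79] M [-0.248  0.987  0.004] Mz -0.167 0.0355930616369917 66.24562382698059 tau6 -2.1366772055625916
```

Request:
servo_tool(moves=[{"translation": [0, 0, 0], "rot": [0, 0, 0.1]}, {"translation": [0, 0, 0], "rot": [0, 0, 0.2]}, {"translation": [0, 0, 0], "rot": [0, 0, 0.3]}, {"translation": [0, 0, 0], "rot": [0, 0, 0.4]}])

```text
time: 9.2
tcp_pos: [0.4726, -0.0288, 0.1059]
tcp_rot: [1.906, 1.952, 0.422]
wrist_force: [-1.9, 1.4, -0.8]
grip_width: 0.0352
gripper_force: 66.2
```

```bash
python3 st.py
```

```text
trans [0.005  0.0058 0.0026] rot [-1.8000e-03 -1.0000e-04  1.4538e+00] q [-0.044 -0.629 -0.726  0.987 -0.027  1.496] t 9.2
Ftool [ 1.4 -2.  -0.3]
[ 0.47259621 -0.02876296  0.10594817] F [-1.91  1.37 -0.77] M [-0.082  0.939  0.067] Mz -0.142 0.03521739188117276 66.15760803222656 tau6 -1.9101360440254211
```

Request:
servo_tool(moves=[{"translation": [0, 0, 0], "rot": [0, 0, 0.07]}, {"translation": [0, 0, 0], "rot": [0, 0, 0.14]}, {"translation": [0, 0, 0], "rot": [0, 0, 0.21]}])

```text
time: 9.57
tcp_pos: [0.4727, -0.0287, 0.106]
tcp_rot: [2.233, 1.639, 0.511]
wrist_force: [-0.3, 0.8, -1.3]
grip_width: 0.0353
gripper_force: 66.1
```

```bash
python3 st.py
```

```text
trans [0.0065 0.0036 0.0026] rot [-0.0017  0.      1.2447] q [-0.044 -0.629 -0.726  0.987 -0.027  1.824] t 9.575
Ftool [ 0.6 -1.1  0.9]
[ 0.4726605  -0.02874899  0.10597587] F [-0.3   0.81 -1.27] M [-0.052  0.794  0.161] Mz -0.204 0.035264287210373856 66.09901070594788 tau6 -1.2849084287881851
```

Request:
servo_tool(moves=[{"translation": [0, 0, 0], "rot": [0, 0, 0.07]}, {"translation": [0, 0, 0], "rot": [0, 0, 0.14]}, {"translation": [0, 0, 0], "rot": [0, 0, 0.21]}])

```text
time: 9.95
tcp_pos: [0.4728, -0.0287, 0.106]
tcp_rot: [2.515, 1.272, 0.591]
wrist_force: [0.2, 0.5, -1.7]
grip_width: 0.0352
gripper_force: 66.0
```

```bash
python3 st.py
```

```text
trans [0.007  0.001  0.0027] rot [-1.6000e-03  1.0000e-04  1.0347e+00] q [-0.045 -0.629 -0.726  0.986 -0.027  2.154] t 9.95
Ftool [ 0.1 -0.8  1.6]
[ 0.4727531  -0.02874541  0.10604612] F [ 0.21  0.54 -1.7 ] M [-0.027  0.682  0.145] Mz -0.173 0.035210112576761377 66.00643873214722 tau6 -1.2980252131819725
```

Request:
servo_tool(moves=[{"translation": [0, 0, 0], "rot": [0, 0, 0.06]}, {"translation": [0, 0, 0], "rot": [0, 0, 0.12]}, {"translation": [0, 0, 0], "rot": [0, 0, 0.18]}])

```text
time: 10.32
tcp_pos: [0.4728, -0.0287, 0.1061]
tcp_rot: [2.715, 0.922, 0.649]
wrist_force: [1.2, 0.4, -1.7]
grip_width: 0.0352
gripper_force: 66.0
```

```bash
python3 st.py
```

```text
trans [ 0.0068 -0.0011  0.0026] rot [-1.500e-03  2.000e-04  8.551e-01] q [-0.044 -0.629 -0.726  0.986 -0.027  2.436] t 10.325
Ftool [ 0.5 -0.2  2. ]
[ 0.47280768 -0.02873657  0.10606716] F [ 1.15  0.37 -1.65] M [-0.001  0.6    0.138] Mz -0.151 0.03520158815502911 65.95776557922363 tau6 -1.0742820426821709
```

Request:
servo_tool(moves=[{"translation": [0, 0, 0], "rot": [0, 0, 0.06]}, {"translation": [0, 0, 0], "rot": [0, 0, 0.12]}])

```text
time: 10.58
tcp_pos: [0.4729, -0.0288, 0.1061]
tcp_rot: [2.825, 0.67, 0.683]
wrist_force: [1.9, 0.3, -1.5]
grip_width: 0.0351
gripper_force: 65.9
```

```bash
python3 st.py
```

```text
trans [ 0.0063 -0.0026  0.0026] rot [-1.400e-03  3.000e-04  7.351e-01] q [-0.045 -0.629 -0.726  0.986 -0.027  2.624] t 10.575
Ftool [1.  0.1 2.2]
[ 0.47285087 -0.02877496  0.10609742] F [ 1.9   0.26 -1.51] M [-0.045  0.528  0.16 ] Mz -0.187 0.035104352819883076 65.93804597854614 tau6 -1.0598602518439293
```

Request:
servo_tool(moves=[{"translation": [0, 0, 0], "rot": [0, 0, 0.06]}, {"translation": [0, 0, 0], "rot": [0, 0, 0.12]}])

```text
time: 10.82
tcp_pos: [0.4729, -0.0288, 0.1061]
tcp_rot: [2.913, 0.406, 0.712]
wrist_force: [1.3, 0.0, -2.4]
grip_width: 0.0352
gripper_force: 65.9
```

```bash
python3 st.py
```

```text
trans [ 0.0057 -0.004   0.0026] rot [-1.20e-03  4.00e-04  6.15e-01] q [-0.045 -0.629 -0.726  0.986 -0.027  2.813] t 10.825
Ftool [ 0.1 -0.2  2.7]
[ 0.47288229 -0.02881789  0.10611128] F [ 1.27  0.04 -2.4 ] M [-0.049  0.463  0.141] Mz -0.17 0.035234742886214615 65.89749097824097 tau6 -1.066293977200985
```

Request:
servo_tool(moves=[{"translation": [0, 0, 0], "rot": [0, 0, 0.06]}, {"translation": [0, 0, 0], "rot": [0, 0, 0.12]}])

```text
time: 11.08
tcp_pos: [0.4729, -0.0288, 0.1062]
tcp_rot: [2.979, 0.132, 0.735]
wrist_force: [2.1, 0.2, -2.2]
grip_width: 0.0351
gripper_force: 65.9
```

```bash
python3 st.py
```

```text
trans [ 0.0047 -0.0051  0.0027] rot [-1.20e-03  4.00e-04  4.95e-01] q [-0.045 -0.629 -0.726  0.986 -0.027  3.001] t 11.075
Ftool [ 0.8 -0.3  2.9]
[ 0.47290916 -0.02884762  0.10615223] F [ 2.09  0.2  -2.24] M [-0.053  0.525  0.127] Mz -0.162 0.035058958334599086 65.90455770492554 tau6 -1.0529601573944092
```

Request:
servo_tool(moves=[{"translation": [0, 0, 0], "rot": [0, 0, 0]}, {"translation": [0, 0, 0], "rot": [0, 0, 0]}, {"translation": [0, 0, 0], "rot": [0, 0, 0]}, {"translation": [0, 0, 0], "rot": [0, 0, 0]}], fingers=1)

```text
time: 11.58
tcp_pos: [0.4731, -0.0289, 0.1066]
tcp_rot: [2.977, 0.137, 0.735]
wrist_force: [1.0, 1.3, 0.2]
grip_width: 0.0853
gripper_force: 0.0
```

Request:
servo_tool(moves=[{"translation": [0, 0, -0.15], "rot": [0, 0, 0]}, {"translation": [0, 0, -0.3], "rot": [0, 0, -0.1]}, {"translation": [0, 0, -0.45], "rot": [0, 0, -0.2]}, {"translation": [0, 0, -0.45], "rot": [0, 0, -0.31]}, {"translation": [0, 0, -0.45], "rot": [0, 0, -0.42]}])

```text
time: 12.2
tcp_pos: [0.4206, -0.0235, 0.2066]
tcp_rot: [2.646, 1.053, 0.631]
wrist_force: [0.5, 0.4, 0.6]
grip_width: 0.0855
gripper_force: 0.0
```

Request:
servo_tool(moves=[{"translation": [0, 0, 0], "rot": [0, 0, -0.11]}, {"translation": [0, 0, 0], "rot": [0, 0, -0.22]}, {"translation": [0, 0, 0], "rot": [0, 0, -0.33]}, {"translation": [0, 0, 0], "rot": [0, 0, -0.44]}, {"translation": [0, 0, 0], "rot": [0, 0, -0.48]}])

```text
time: 12.82
tcp_pos: [0.4205, -0.0235, 0.2059]
tcp_rot: [1.994, 1.875, 0.447]
wrist_force: [-0.0, -0.3, 0.4]
grip_width: 0.0857
gripper_force: 0.0
```

```bash
sed -i 's/^head=.*/head=np.array([.4624,-.0278,.1254]);knob=np.array([.4643,-.2067,.080])/' h.py
python3 - <<'E'
from h import *
s=manip.sense();im,d=snap('wrist','w2');x=fitkey(im,s)
for k in(0,1,2):go(*keypose(x[0]+k*np.pi/2,-.022))
a=im[:,140:500];cv2.imwrite('pics/w2c.png',cv2.resize(im[100:340,200:500],None,fx=2.5,fy=2.5,interpolation=cv2.INTER_CUBIC)[:,:,::-1])
E
```

```text
phi 0.26904183859566205 deg 15.414961863971335 off mm [1.14127918 0.37301925] cost 0.27710843373493976
trans [-0.     -0.0025  0.4514] rot [-5.000e-04 -1.200e-03  8.581e-01] q [-0.034 -0.751 -0.592  1.242 -0.032  1.589] t 12.875
trans [-0.     -0.0025  0.4514] rot [ 0.0004 -0.0011 -0.1419] q [-0.034 -0.751 -0.592  1.242 -0.032  1.589] t 12.875
trans [-0.     -0.0025  0.4514] rot [ 1.3000e-03 -6.0000e-04 -1.1419e+00] q [-0.034 -0.751 -0.592  1.242 -0.032  1.589] t 12.875
```

View pics/w2c.png

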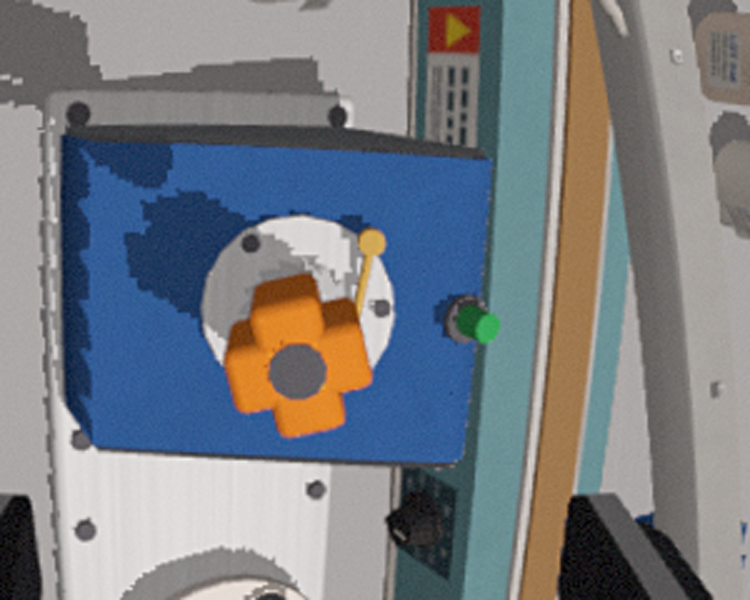

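Flag pin (about (480,325)) has risen clearly; the key is turned 15° from the slope axes. About 0.6 rad is left, so I'll regrasp.

Request:
servo_tool(moves=[{"translation": [0, 0, 0.1], "rot": [0, 0, -0.07]}, {"translation": [0, -0.002, 0.2], "rot": [0, 0, -0.14]}, {"translation": [0, -0.002, 0.35], "rot": [0, 0, -0.142]}, {"translation": [0, -0.002, 0.449], "rot": [0, 0, -0.142]}, {"translation": [0, -0.002, 0.449], "rot": [0, 0, -0.142]}])

```text
time: 13.5
tcp_pos: [0.4716, -0.0289, 0.1044]
tcp_rot: [1.765, 2.065, 0.382]
wrist_force: [-0.2, -0.9, 0.2]
grip_width: 0.0851
gripper_force: 0.0
```

Run:
```python
from h import *
go(*keypose(.269+np.pi/2,-.022));s=manip.sense();print(s['wrist_force'])
```

```text
trans [-0.0013  0.0065 -0.0036] rot [-0.0018 -0.0015 -0.0039] q [-0.045 -0.629 -0.729  0.987 -0.027  1.363] t 13.5
[-0.24393921 -0.88845863  0.23624896]
```

Request:
servo_tool(moves=[{"translation": [-0.001, 0.006, -0.003], "rot": [0, 0, 0]}, {"translation": [-0.001, 0.006, -0.006], "rot": [0, 0, 0]}])

```text
time: 13.75
tcp_pos: [0.4736, -0.0288, 0.1103]
tcp_rot: [1.761, 2.062, 0.386]
wrist_force: [0.6, -0.4, 0.6]
grip_width: 0.0855
gripper_force: 0.0
```

Request:
servo_tool(moves=[{"translation": [0, 0, 0], "rot": [0, 0, 0]}, {"translation": [0, 0, 0], "rot": [0, 0, 0]}, {"translation": [0, 0, 0], "rot": [0, 0, 0]}, {"translation": [0, 0, 0], "rot": [0, 0, 0]}, {"translation": [0, 0, 0], "rot": [0, 0, 0]}], fingers=-1, force=60)

```text
time: 14.38
tcp_pos: [0.472, -0.029, 0.1082]
tcp_rot: [1.763, 2.065, 0.382]
wrist_force: [-13.8, -1.1, 6.0]
grip_width: 0.0349
gripper_force: 59.8
```

```bash
python3 st.py
```

```text
trans [ 0.001  -0.0016  0.0092] rot [-1.7000e-03  8.0000e-04  1.5387e+00] q [-0.045 -0.63  -0.722  0.993 -0.028  1.362] t 14.375
Ftool [ -0.   -9.6 -11.7]
[ 0.47199325 -0.02895952  0.10821595] F [-13.8   -1.05   6.  ] M [-0.065  1.9   -0.123] Mz -0.014 0.03488490023232451 59.841002225875854 tau6 0.024404298746958375
```

Relieve slightly, then turn in small steps and watch the moment.

Request:
servo_tool(moves=[{"translation": [0, -0.005, -0.003], "rot": [0, 0, 0.06]}, {"translation": [0, -0.005, -0.003], "rot": [0, 0, 0.12]}, {"translation": [0, -0.005, -0.003], "rot": [0, 0, 0.18]}, {"translation": [0, -0.005, -0.003], "rot": [0, 0, 0.24]}])

```text
time: 14.88
tcp_pos: [0.4715, -0.0285, 0.1083]
tcp_rot: [2.152, 1.725, 0.49]
wrist_force: [-2.0, 1.6, 3.2]
grip_width: 0.0354
gripper_force: 128.9
```

```bash
python3 st.py
```

```text
trans [-0.0012 -0.0002  0.0105] rot [-2.0000e-03 -7.0000e-04  1.2988e+00] q [-0.045 -0.634 -0.724  0.992 -0.026  1.739] t 14.875
Ftool [ 1.3 -0.6 -3.8]
[ 0.47153986 -0.02849852  0.10833724] F [-2.03  1.6   3.16] M [0.226 0.434 0.033] Mz 0.056 0.035442737092695235 128.9189314842224 tau6 2.2619014978408813
```

Request:
servo_tool(moves=[{"translation": [0, 0, 0], "rot": [0, 0, 0.04]}, {"translation": [0, 0, 0], "rot": [0, 0, 0.08]}])

```text
time: 15.12
tcp_pos: [0.4716, -0.0285, 0.1085]
tcp_rot: [2.271, 1.595, 0.524]
wrist_force: [-1.2, 2.5, -0.0]
grip_width: 0.0352
gripper_force: 145.6
```

```bash
python3 st.py
```

```text
trans [-0.0014 -0.0005  0.011 ] rot [-2.1000e-03 -8.0000e-04  1.2178e+00] q [-0.045 -0.634 -0.724  0.992 -0.026  1.866] t 15.125
Ftool [ 2.  -1.9 -0.7]
[ 0.47158715 -0.02848999  0.10850636] F [-1.24  2.52 -0.01] M [0.491 0.492 0.436] Mz -0.179 0.035190279276865674 145.6259098649025 tau6 -0.6406288594007492
```

Request:
servo_tool(moves=[{"translation": [0, 0, 0], "rot": [0, 0, 0.04]}, {"translation": [0, 0, 0], "rot": [0, 0, 0.06]}])

```text
time: 15.38
tcp_pos: [0.4716, -0.0287, 0.1085]
tcp_rot: [2.353, 1.495, 0.546]
wrist_force: [-1.4, 0.9, 1.1]
grip_width: 0.0352
gripper_force: 118.0
```

```bash
python3 st.py
```

```text
trans [-0.0005 -0.0007  0.0111] rot [-1.500e-03 -4.000e-04  1.159e+00] q [-0.045 -0.634 -0.724  0.992 -0.027  1.959] t 15.375
Ftool [ 0.4 -1.  -1.7]
[ 0.47155044 -0.02872252  0.1085203 ] F [-1.45  0.9   1.09] M [ 0.481  0.536 -0.017] Mz 0.214 0.035249959647934676 118.03695023059845 tau6 -0.814778208732605
```

Request:
servo_tool(moves=[{"translation": [0, 0, 0], "rot": [0, 0, 0]}, {"translation": [0, 0, 0], "rot": [0, 0, 0]}])

```text
time: 15.62
tcp_pos: [0.4716, -0.0288, 0.1085]
tcp_rot: [2.354, 1.495, 0.546]
wrist_force: [-2.4, 4.9, 0.6]
grip_width: 0.035
gripper_force: 116.6
```

```bash
python3 st.py
```

```text
trans [-0.0004 -0.0007  0.011 ] rot [-1.8000e-03 -5.0000e-04  1.1587e+00] q [-0.045 -0.634 -0.724  0.992 -0.026  1.959] t 15.625
Ftool [ 3.6 -3.7 -1.9]
[ 0.47156111 -0.02875029  0.10849452] F [-2.43  4.92  0.58] M [0.853 0.768 0.342] Mz 0.06 0.034962242683810624 116.58656358718872 tau6 -0.04757135175168514
```

Request:
servo_tool(moves=[{"translation": [0, 0, 0], "rot": [0, 0, 0.03]}, {"translation": [0, 0, 0], "rot": [0, 0, 0.03]}])

```text
time: 15.88
tcp_pos: [0.4716, -0.0287, 0.1085]
tcp_rot: [2.395, 1.442, 0.558]
wrist_force: [-2.1, 3.4, 0.9]
grip_width: 0.0353
gripper_force: 116.0
```

```bash
python3 st.py
```

```text
trans [-0.0005 -0.0007  0.011 ] rot [-1.8000e-03 -5.0000e-04  1.1285e+00] q [-0.045 -0.634 -0.724  0.992 -0.026  2.006] t 15.875
Ftool [ 2.3 -2.8 -2. ]
[ 0.47156816 -0.02873617  0.10848691] F [-2.08  3.43  0.94] M [0.827 0.779 0.384] Mz 0.01 0.035274523810093605 116.00275933742523 tau6 0.3506606351584196
```

Run:
```python
from h import *
im,d=snap('wrist','w3');cv2.imwrite('pics/w3c.png',cv2.resize(im[180:480,140:540],None,fx=2,fy=2,interpolation=cv2.INTER_CUBIC)[:,:,::-1])
```

```text
(no output)
```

View pics/w3c.png

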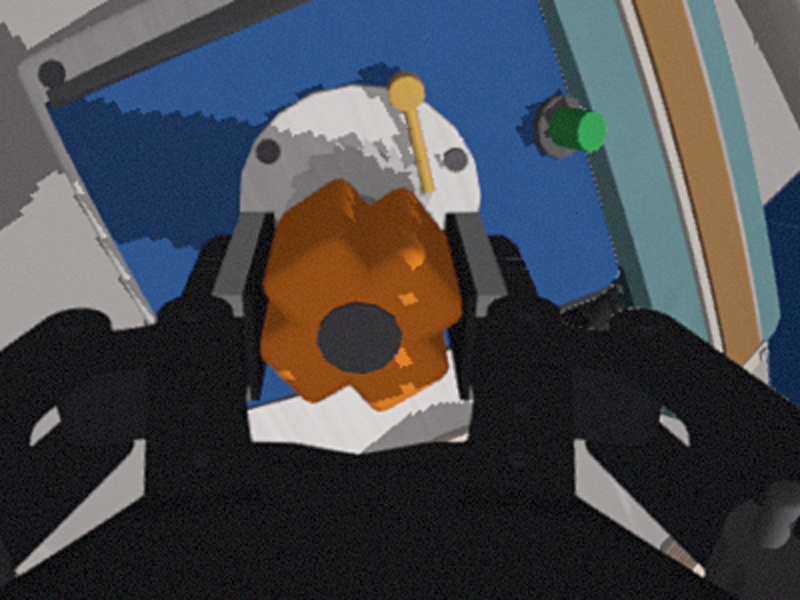

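The key is skewed about 35° between the pads, so they slipped round it, probably at the stop. I'll release and measure the key angle and flag.

Request:
servo_tool(moves=[{"translation": [0, 0, 0], "rot": [0, 0, 0]}, {"translation": [0, 0, 0], "rot": [0, 0, 0]}, {"translation": [0, 0, 0], "rot": [0, 0, 0]}, {"translation": [0, 0, -0.06], "rot": [0, 0, 0]}, {"translation": [0, 0, -0.2], "rot": [0, 0, 0]}], fingers=1)

```text
time: 16.55
tcp_pos: [0.4472, -0.0266, 0.1525]
tcp_rot: [2.396, 1.443, 0.554]
wrist_force: [0.9, 0.4, 0.4]
grip_width: 0.0854
gripper_force: 0.0
```

Request:
servo_tool(moves=[{"translation": [0, 0, -0.2], "rot": [0, 0, -0.1]}, {"translation": [0, 0, -0.25], "rot": [0, 0, -0.2]}, {"translation": [0, 0, -0.25], "rot": [0, 0, -0.27]}, {"translation": [0, 0, -0.25], "rot": [0, 0, -0.27]}])

```text
time: 17.05
tcp_pos: [0.4189, -0.0236, 0.2091]
tcp_rot: [1.995, 1.873, 0.449]
wrist_force: [0.0, -0.7, 0.2]
grip_width: 0.0854
gripper_force: 0.0
```

```bash
cat > look.py <<'E'
from h import *
import sys
s=manip.sense();im,d=snap('wrist',sys.argv[1]);x=fitkey(im,s)
for k in(0,1,2):go(*keypose(x[0]+k*np.pi/2,-.022))
def flag(im,s):
    hsv=cv2.cvtColor(im,cv2.COLOR_RGB2HSV);m=((hsv[:,:,0]>45)&(hsv[:,:,0]<75)&(hsv[:,:,1]>140)&(hsv[:,:,2]>60)).astype(np.uint8)
    e=wproj(np.array([[.531,-.0345,.115]]),s)[0];k,l,st,ce=cv2.connectedComponentsWithStats(m);i=1+np.argmin(np.linalg.norm(ce[1:]-e,axis=1));print('flag',ce[i],st[i],'pred',e)
    ys,xs=np.nonzero(l==i);br=hsv[ys,xs,2];t=br>150;print('top',xs[t].mean(),ys[t].mean(),t.sum());return xs[t].mean(),ys[t].mean()
flag(im,s)
E
python3 look.py w4
python3 - <<'E'
from h import *
p,d=snap('top','top1');d0=np.load('pics/top0.npy');p0=cv2.imread('pics/top0.png')[:,:,::-1]
for P,D in((p0,d0),(p,d)):
    a=P.astype(int)[195:210,350:372];m=(a[:,:,1]>a[:,:,0]+40)&(a[:,:,1]>a[:,:,2]+20);ys,xs=np.nonzero(m);print(m.sum(), (xs.mean()+350,ys.mean()+195) if m.sum() else '',[world('top',D,x+350,y+195).round(4)[2] for x,y in zip(xs,ys)][:12])
E
```

```text
phi 0.23109585443947062 deg 13.240817122351276 off mm [0.58548982 0.51714745] cost 0.27367733507511427
trans [ 0.001  -0.0023  0.4639] rot [-2.00e-04 -1.40e-03  8.79e-01] q [-0.034 -0.754 -0.588  1.248 -0.032  1.593] t 17.1
trans [ 0.001  -0.0023  0.4639] rot [ 0.0008 -0.0011 -0.121 ] q [-0.034 -0.754 -0.588  1.248 -0.032  1.593] t 17.1
trans [ 0.001  -0.0023  0.4639] rot [ 1.500e-03 -2.000e-04 -1.121e+00] q [-0.034 -0.754 -0.588  1.248 -0.032  1.593] t 17.1
flag [389.68862275 227.53892216] [382 221  17  14 167] pred [388.7942534  226.40397991]
top 393.625 229.375 72
14 (np.float64(360.7142857142857), np.float64(202.5)) [np.float64(0.112), np.float64(0.1122), np.float64(0.1134), np.float64(0.114), np.float64(0.1131), np.float64(0.1148), np.float64(0.1141), np.float64(0.1131), np.float64(0.1116), np.float64(0.112), np.float64(0.1125), np.float64(0.112)]
20 (np.float64(361.25), np.float64(201.75)) [np.float64(0.1234), np.float64(0.1224), np.float64(0.1252), np.float64(0.1105), np.float64(0.1223), np.float64(0.1247), np.float64(0.1224), np.float64(0.1237), np.float64(0.1239), np.float64(0.1207), np.float64(0.1239), np.float64(0.1235)]
```

Key angle is practically unchanged (13–15°), and the pad force had doubled, both consistent with the firm stop. I'll confirm with one more gentle, better-gripped push.

Request:
servo_tool(moves=[{"translation": [0, 0, 0.1], "rot": [0, 0, -0.07]}, {"translation": [0, 0, 0.2], "rot": [0, 0, -0.13]}, {"translation": [0, 0.0, 0.35], "rot": [0, 0, -0.13]}, {"translation": [0, 0.002, 0.457], "rot": [0, 0, -0.13]}, {"translation": [0, 0.002, 0.457], "rot": [0, 0, -0.13]}])

```text
time: 17.77
tcp_pos: [0.4719, -0.0291, 0.1049]
tcp_rot: [1.783, 2.052, 0.386]
wrist_force: [-0.8, -0.8, 1.2]
grip_width: 0.0853
gripper_force: 0.0
```

Request:
servo_tool(moves=[{"translation": [0, 0, 0], "rot": [0, 0, 0]}, {"translation": [0, 0, 0], "rot": [0, 0, 0]}, {"translation": [0, 0, 0], "rot": [0, 0, 0]}, {"translation": [0, 0, 0], "rot": [0, 0, 0]}, {"translation": [0, 0, 0], "rot": [0, 0, 0]}], fingers=-1, force=90)

```text
time: 18.4
tcp_pos: [0.4721, -0.0292, 0.1081]
tcp_rot: [1.78, 2.051, 0.388]
wrist_force: [-14.6, 0.7, 8.9]
grip_width: 0.0348
gripper_force: 89.1
```

```bash
python3 st.py
```

```text
trans [ 0.002  -0.0017  0.0086] rot [-1.1000e-03 -3.0000e-04  1.5287e+00] q [-0.045 -0.632 -0.724  0.991 -0.027  1.377] t 18.4
Ftool [  1.3  -8.7 -14.7]
[ 0.47209172 -0.02922524  0.10812948] F [-14.65   0.67   8.85] M [-0.123  1.983 -0.076] Mz -0.087 0.03484479488677919 89.08986926078796 tau6 0.05061572534032166
```

Request:
servo_tool(moves=[{"translation": [0, 0, -0.003], "rot": [0, 0, 0.03]}, {"translation": [0, 0, -0.003], "rot": [0, 0, 0.06]}, {"translation": [0, 0, -0.003], "rot": [0, 0, 0.06]}])

```text
time: 18.77
tcp_pos: [0.472, -0.0292, 0.1082]
tcp_rot: [1.882, 1.972, 0.415]
wrist_force: [-6.8, 0.4, 0.5]
grip_width: 0.0348
gripper_force: 89.9
```

```bash
python3 st.py
```

```text
trans [ 0.0017 -0.0017  0.009 ] rot [-1.0000e-03 -3.0000e-04  1.4683e+00] q [-0.045 -0.632 -0.724  0.991 -0.027  1.472] t 18.775
Ftool [ 0.6 -5.7 -3.6]
[ 0.47200143 -0.02917799  0.1081851 ] F [-6.79  0.42  0.52] M [-0.231  0.987  0.019] Mz -0.173 0.034779651234725865 89.91827130317688 tau6 0.456582885235548
```

Request:
servo_tool(moves=[{"translation": [0, 0, 0], "rot": [0, 0, 0.03]}, {"translation": [0, 0, 0], "rot": [0, 0, 0.03]}])

```text
time: 19.02
tcp_pos: [0.472, -0.0292, 0.1082]
tcp_rot: [1.931, 1.93, 0.429]
wrist_force: [-6.9, -0.6, 1.5]
grip_width: 0.0349
gripper_force: 90.0
```

```bash
python3 st.py
```

```text
trans [ 0.0017 -0.0016  0.009 ] rot [-1.0000e-03 -2.0000e-04  1.4383e+00] q [-0.045 -0.632 -0.724  0.991 -0.027  1.519] t 19.025
Ftool [-0.7 -5.4 -4.5]
[ 0.47198019 -0.02920438  0.10817132] F [-6.87 -0.58  1.52] M [-0.256  0.998 -0.032] Mz -0.14 0.03491770094022645 89.98298764228821 tau6 0.44790275394916534
```

Request:
servo_tool(moves=[{"translation": [0, 0, 0], "rot": [0, 0, 0.03]}, {"translation": [0, 0, 0], "rot": [0, 0, 0.03]}])

```text
time: 19.27
tcp_pos: [0.472, -0.0292, 0.1082]
tcp_rot: [1.979, 1.889, 0.442]
wrist_force: [-6.2, -1.4, 1.9]
grip_width: 0.0346
gripper_force: 90.2
```

```bash
python3 st.py
```

```text
trans [ 0.0016 -0.0018  0.0091] rot [-9.0000e-04 -2.0000e-04  1.4088e+00] q [-0.045 -0.632 -0.724  0.991 -0.028  1.566] t 19.275
Ftool [-1.8 -4.6 -4.5]
[ 0.47199357 -0.02921397  0.10819886] F [-6.2  -1.44  1.85] M [-0.537  1.065  0.284] Mz -0.553 0.034566347216839356 90.21243810653687 tau6 0.832187756896019
```

Moment jumps from −0.15 to −0.55 N m: the firm stop. I'll push a touch more, then let go.

Request:
servo_tool(moves=[{"translation": [0, 0, 0], "rot": [0, 0, 0.02]}, {"translation": [0, 0, 0], "rot": [0, 0, 0.02]}])

```text
time: 19.52
tcp_pos: [0.4719, -0.0297, 0.1081]
tcp_rot: [2.011, 1.859, 0.449]
wrist_force: [-7.4, -3.9, 1.0]
grip_width: 0.0349
gripper_force: 95.5
```

```bash
python3 st.py
```

```text
trans [ 0.0036 -0.0013  0.0088] rot [-0.0000e+00  5.0000e-04  1.3889e+00] q [-0.045 -0.632 -0.724  0.992 -0.029  1.597] t 19.525
Ftool [-4.5 -5.8 -4.1]
[ 0.4718586  -0.02971256  0.10809686] F [-7.39 -3.93  0.98] M [-1.13   1.306  0.072] Mz -0.656 0.0349026777624781 95.4979660268873 tau6 0.7623055949807167
```

Request:
servo_tool(moves=[{"translation": [0, 0, 0], "rot": [0, 0, 0]}, {"translation": [0, 0, 0], "rot": [0, 0, 0]}, {"translation": [0, 0, 0], "rot": [0, 0, 0]}, {"translation": [0, 0, -0.06], "rot": [0, 0, 0]}, {"translation": [0, 0, -0.2], "rot": [0, 0, 0]}], fingers=1)

```text
time: 20.15
tcp_pos: [0.4481, -0.0266, 0.152]
tcp_rot: [2.013, 1.861, 0.45]
wrist_force: [-0.4, 0.1, 0.4]
grip_width: 0.0854
gripper_force: 0.0
```

Request:
servo_tool(moves=[{"translation": [0, 0, -0.2], "rot": [0, 0, 0]}, {"translation": [0, 0, -0.25], "rot": [0, 0, 0]}, {"translation": [0, 0, -0.25], "rot": [0, 0, 0]}])

```text
time: 20.52
tcp_pos: [0.4202, -0.0236, 0.2086]
tcp_rot: [2.01, 1.859, 0.454]
wrist_force: [-0.3, -0.1, 0.9]
grip_width: 0.0854
gripper_force: 0.0
```

```bash
python3 look.py w5
python3 - <<'E'
from h import *
def meas(P,D):
    a=P.astype(int)[195:210,350:372];m=(a[:,:,1]>a[:,:,0]+40)&(a[:,:,1]>a[:,:,2]+20);ys,xs=np.nonzero(m);return np.median([world('top',D,x+350,y+195)[2] for x,y in zip(xs,ys)])
print('before',meas(cv2.imread('pics/top0.png')[:,:,::-1],np.load('pics/top0.npy')),'mid',meas(cv2.imread('pics/top1.png')[:,:,::-1],np.load('pics/top1.npy')))
print('now',[round(meas(*manip.snapshot('top')),5) for _ in range(6)])
go(*knobpose(np.pi/2,.12))
E
```

```text
phi 0.24988545752444957 deg 14.317382077846561 off mm [0.9674581  0.58847977] cost 0.27435064935064934
trans [ 0.0005 -0.0033  0.4564] rot [-5.000e-04 -1.200e-03  8.587e-01] q [-0.035 -0.752 -0.59   1.244 -0.032  1.606] t 20.575
trans [ 0.0005 -0.0033  0.4564] rot [ 0.0005 -0.0012 -0.1413] q [-0.035 -0.752 -0.59   1.244 -0.032  1.606] t 20.575
trans [ 0.0005 -0.0033  0.4564] rot [ 1.3000e-03 -6.0000e-04 -1.1413e+00] q [-0.035 -0.752 -0.59   1.244 -0.032  1.606] t 20.575
flag [388.73214286 226.83333333] [381 220  17  15 168] pred [387.84323301 225.877455  ]
top 392.77464788732397 228.57746478873239 71
before 0.11280180349000624 mid 0.12241670724815523
now [np.float64(0.122), np.float64(0.12263), np.float64(0.12162), np.float64(0.12248), np.float64(0.1213), np.float64(0.12153)]
trans [-0.715   0.1933  0.1399] rot [0.3102 0.0033 0.0177] q [-0.035 -0.75  -0.59   1.245 -0.032  1.606] t 20.875
```

Run:
```python
from h import *
go(*knobpose(np.pi,.09))
```

```text
trans [-0.7136  0.1372  0.2459] rot [ 0.2397  0.2448 -0.9608] q [-0.035 -0.75  -0.59   1.245 -0.032  1.606] t 20.875
```

Request:
servo_tool(moves=[{"translation": [-0.15, 0.0, -0.05], "rot": [0.05, 0, 0]}, {"translation": [-0.33, 0.06, -0.02], "rot": [0.11, 0, 0]}, {"translation": [-0.52, 0.13, 0.05], "rot": [0.2, 0, 0]}, {"translation": [-0.7, 0.19, 0.13], "rot": [0.3, 0, 0]}, {"translation": [-0.7, 0.19, 0.13], "rot": [0.31, 0, 0]}])

```text
time: 21.5
tcp_pos: [0.4638, -0.2049, 0.2002]
tcp_rot: [2.309, 2.125, -0.017]
wrist_force: [-1.0, 0.5, 0.5]
grip_width: 0.085
gripper_force: 0.0
```

Run:
```python
from h import *
go(*knobpose(np.pi,.09))
```

```text
trans [-0.006   0.0033  0.1209] rot [-0.0074  0.0029 -0.9847] q [-0.41  -0.024  0.002  1.598 -0.011  1.244] t 21.5
```

Request:
servo_tool(moves=[{"translation": [-0.007, 0.003, 0.03], "rot": [-0.007, 0.003, -0.11]}, {"translation": [-0.007, 0.003, 0.05], "rot": [-0.007, 0.003, -0.22]}, {"translation": [-0.007, 0.003, 0.07], "rot": [-0.007, 0.003, -0.33]}, {"translation": [-0.007, 0.003, 0.1], "rot": [-0.007, 0.003, -0.44]}, {"translation": [-0.007, 0.003, 0.12], "rot": [-0.007, 0.003, -0.55]}])

```text
time: 22.12
tcp_pos: [0.4634, -0.2049, 0.1718]
tcp_rot: [1.194, 2.896, 0.0]
wrist_force: [0.1, -0.0, -0.6]
grip_width: 0.0851
gripper_force: 0.0
```

Request:
servo_tool(moves=[{"translation": [0, 0, 0], "rot": [0, 0, -0.11]}, {"translation": [0, 0, 0], "rot": [0, 0, -0.22]}, {"translation": [0, 0, 0], "rot": [0, 0, -0.33]}, {"translation": [0, 0, 0], "rot": [0, 0, -0.434]}, {"translation": [0, 0, 0], "rot": [0, 0, -0.434]}])

```text
time: 22.75
tcp_pos: [0.4635, -0.2049, 0.1723]
tcp_rot: [0.168, 3.128, -0.004]
wrist_force: [-0.1, -0.0, -0.7]
grip_width: 0.0852
gripper_force: 0.0
```

Run:
```python
from h import *
go(*knobpose(np.pi,-.018));s=manip.sense()
im,d=snap('wrist','w6');cv2.imwrite('pics/w6.png',im[:,:,::-1])
b=.02;a=.008;P=np.array([knob+x*ex+y*ey+[0,0,.017] for x,y in((b,a),(b,-a),(-b,-a),(-b,a))])
q=wproj(P,s);print(q);o=im.copy();cv2.polylines(o,[q.astype(int)],True,(0,255,0),1)
w=wproj(knob+np.array([-.039*.5*ex-.039*.866*ey+[0,0,-.032]]),s)[0];cv2.circle(o,tuple(w.astype(int)),5,(255,255,0),1)
cv2.imwrite('pics/w6o.png',cv2.resize(o[130:430,150:490],None,fx=2,fy=2)[:,:,::-1])
```

```text
trans [-1.000e-04 -5.600e-03  4.412e-01] rot [-0.0015  0.0056 -0.0005] q [-0.417 -0.04  -0.067  1.534  0.    -0.309] t 22.75
[[329.10378193 277.89756106]
 [303.96660613 277.89116674]
 [303.02016615 216.80310606]
 [329.56613053 216.77671856]]
```

View pics/w6o.png

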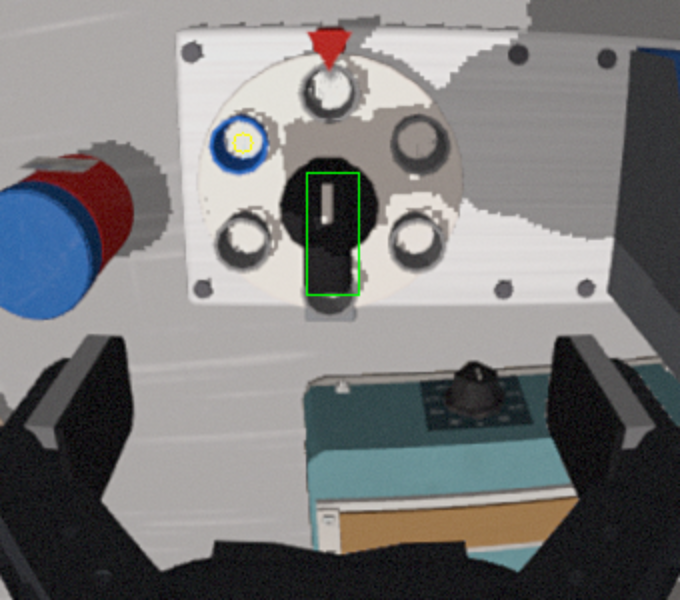

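The pointer is at (330,45), the blue well at (240,143), and the predicted bar outline matches the knob. Descending with the fingers half open.

Request:
servo_tool(moves=[{"translation": [0, -0.005, 0.12], "rot": [-0.001, 0.005, 0]}, {"translation": [0, -0.005, 0.25], "rot": [-0.001, 0.005, 0]}, {"translation": [0, -0.005, 0.36], "rot": [-0.001, 0.005, 0]}, {"translation": [0, -0.005, 0.435], "rot": [-0.001, 0.005, 0]}, {"translation": [0, -0.005, 0.435], "rot": [-0.001, 0.005, 0]}], fingers=0.2)

```text
time: 23.42
tcp_pos: [0.4637, -0.2062, 0.063]
tcp_rot: [-0.169, -3.137, 0.001]
wrist_force: [-0.4, 0.7, 0.6]
grip_width: 0.051
gripper_force: 0.0
```

Request:
servo_tool(moves=[{"translation": [0, 0, 0], "rot": [0, 0, 0]}, {"translation": [0, 0, 0], "rot": [0, 0, 0]}, {"translation": [0, 0, 0], "rot": [0, 0, 0]}, {"translation": [0, 0, 0], "rot": [0, 0, 0]}], fingers=-1, force=50)

```text
time: 23.92
tcp_pos: [0.4649, -0.2089, 0.0658]
tcp_rot: [0.17, 3.133, -0.01]
wrist_force: [-2.1, -12.3, 2.3]
grip_width: 0.0152
gripper_force: 52.3
```

```bash
sed -i 's/^go.*-.022));/go(*knobpose(np.pi,-.018));/' st.py; python3 st.py
```

```text
trans [0.0033 0.0087 0.0151] rot [-0.0037  0.0026 -0.001 ] q [-0.42  -0.014 -0.247  1.332 -0.004 -0.312] t 23.925
Ftool [  0.8 -12.4  -2.2]
[ 0.46487712 -0.20891915  0.06578541] F [ -2.14 -12.28   2.28] M [-2.013  0.4   -0.104] Mz 0.095 0.015215122380874854 52.31917977333069 tau6 -0.050948106218129396
```

Request:
servo_tool(moves=[{"translation": [0, -0.007, 0], "rot": [0, 0, 0]}, {"translation": [0, -0.007, 0], "rot": [0, 0, 0.09]}, {"translation": [0, -0.007, 0], "rot": [0, 0, 0.18]}, {"translation": [0, -0.007, 0], "rot": [0, 0, 0.27]}, {"translation": [0, -0.007, 0], "rot": [0, 0, 0.35]}])

```text
time: 24.55
tcp_pos: [0.4649, -0.2091, 0.0658]
tcp_rot: [1.018, 2.967, -0.003]
wrist_force: [-1.9, -3.6, 5.0]
grip_width: 0.0149
gripper_force: 52.8
```

```bash
python3 st.py
```

```text
trans [0.0078 0.0062 0.0151] rot [-0.001   0.003  -0.3528] q [-4.220e-01 -1.300e-02 -2.460e-01  1.332e+00 -1.000e-03  2.390e-01] t 24.55
Ftool [-0.7 -4.  -5. ]
[ 0.46486613 -0.20910996  0.06578166] F [-1.92 -3.61  4.96] M [-0.492  0.193  0.059] Mz -0.061 0.014941552876813036 52.806880474090576 tau6 -1.483779028058052
```

Request:
servo_tool(moves=[{"translation": [0, 0, 0], "rot": [0, 0, 0.08]}, {"translation": [0, 0, 0], "rot": [0, 0, 0.16]}, {"translation": [0, 0, 0], "rot": [0, 0, 0.24]}, {"translation": [0, 0, 0], "rot": [0, 0, 0.31]}, {"translation": [0, 0, 0], "rot": [0, 0, 0.317]}])

```text
time: 25.18
tcp_pos: [0.4649, -0.2092, 0.0658]
tcp_rot: [1.713, 2.628, -0.001]
wrist_force: [-1.5, -3.2, 5.2]
grip_width: 0.0153
gripper_force: 53.0
```

```bash
python3 st.py
```

```text
trans [0.0101 0.0018 0.0151] rot [-3.000e-04  3.400e-03 -6.677e-01] q [-4.220e-01 -1.300e-02 -2.460e-01  1.332e+00 -1.000e-03  7.330e-01] t 25.175
Ftool [-2.3 -2.6 -5.2]
[ 0.46490431 -0.20917645  0.06577763] F [-1.5  -3.18  5.25] M [-0.672  0.263 -0.027] Mz 0.024 0.015305359026164516 52.954866886138916 tau6 0.5280563235282898
```

Turned exactly 60°, now at zero torque. Opening partly, lifting off, then looking.

Request:
servo_tool(moves=[{"translation": [0, 0, 0], "rot": [0, 0, 0]}, {"translation": [0, 0, 0], "rot": [0, 0, 0]}, {"translation": [0, 0, 0], "rot": [0, 0, 0]}, {"translation": [0, 0, -0.1], "rot": [0, 0, 0]}, {"translation": [0, 0, -0.3], "rot": [0, 0, 0]}], fingers=0.2)

```text
time: 25.8
tcp_pos: [0.4629, -0.2076, 0.1381]
tcp_rot: [-1.712, -2.632, 0.001]
wrist_force: [0.7, -0.7, 0.7]
grip_width: 0.0513
gripper_force: 0.0
```

Request:
servo_tool(moves=[{"translation": [0.1, 0.05, -0.25], "rot": [0, 0, 0]}, {"translation": [0.2, 0.1, -0.35], "rot": [0, 0, 0]}, {"translation": [0.3, 0.15, -0.35], "rot": [0, 0, 0]}, {"translation": [0.3, 0.15, -0.35], "rot": [0, 0, 0]}])

```text
time: 26.3
tcp_pos: [0.468, -0.123, 0.227]
tcp_rot: [1.709, 2.633, 0.0]
wrist_force: [-0.1, -0.7, -0.1]
grip_width: 0.0508
gripper_force: 0.0
```

Run:
```python
from h import *
print(manip.sense()['tcp_pos']);p,d=snap('top','top2')
def meas(P,D):
    a=P.astype(int)[195:210,350:372];m=(a[:,:,1]>a[:,:,0]+40)&(a[:,:,1]>a[:,:,2]+20);ys,xs=np.nonzero(m);return np.median([world('top',D,x+350,y+195)[2] for x,y in zip(xs,ys)])
print('flag',meas(p,d))
cv2.imwrite('pics/t2.png',cv2.resize(p[185:285,270:520],None,fx=3.2,fy=3.2,interpolation=cv2.INTER_CUBIC)[:,:,::-1])
```

```text
[ 0.46804735 -0.12303328  0.22697145]
flag 0.11939049534607116
```

View pics/t2.png

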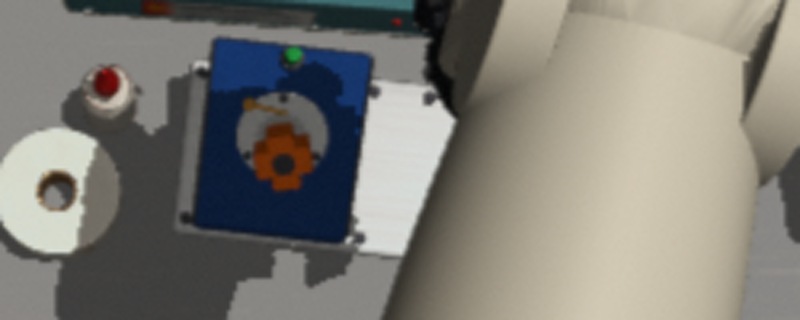

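Run:
```python
from h import *
s=manip.sense();im,d=snap('wrist','w7');fitkey(im,s)
ax=np.array([.4640,-.2072,.048])
for k in range(6):
    a=np.pi+k*np.pi/3;P=ax+.039*(np.cos(a)*ex+np.sin(a)*ey);u,v=wproj(P[None],s)[0];
    if 8<u<630 and 8<v<470:print(k,round(u),round(v),im[int(v)-7:int(v)+8,int(u)-7:int(u)+8].reshape(-1,3).mean(0).round());cv2.circle(im,(int(u),int(v)),3,(255,0,255),1)
cv2.imwrite('pics/w7o.png',im[:,:,::-1])
```

```text
phi 0.2256661542173285 deg 12.929718215601286 off mm [0.53407251 0.12552596] cost 0.25629158229678917
0 243 269 [ 93. 119. 156.]
1 246 306 [53. 52. 53.]
2 281 324 [44. 42. 43.]
3 315 307 [136. 133. 130.]
4 314 269 [157. 155. 152.]
5 278 249 [149. 147. 145.]
```

View pics/w7o.png

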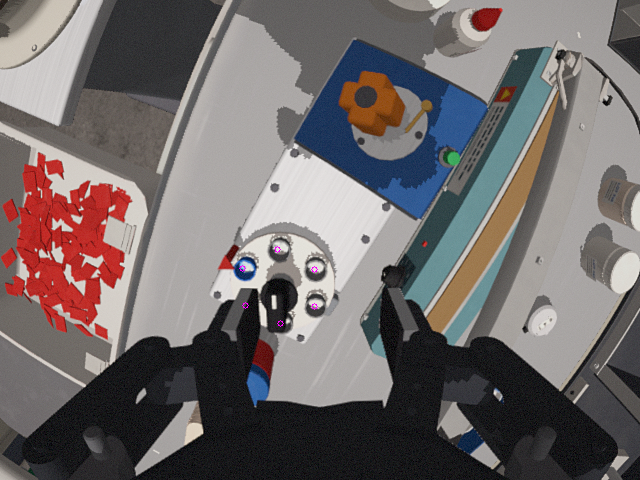

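The blue well at (244,268) sits next to the red pointer at (228,259). The key has not moved, the flag is up, and the gripper touches nothing. Handing in.

```bash
python3 -c "
from cell import manip
print(manip.hand_in())"
```

```text
the job is handed in; nothing more can be done
None
```

The job is handed in: I wound the key to its firm stop (the resisting moment jumped to about 0.6 N m), the green flag is up, the blue well is at the red pointer, and the gripper is clear; the flag's exact rise was too noisy to measure, and I did not measure the jar, bottle or roll again at the end.

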